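Close up the gearbox: gear in its pocket, cover over the dowels

TASK

Put the smaller of the two gears into the round pocket of the grey gearbox housing, flat on the pocket floor with its hub up. Then lower the aluminium cover plate, boss up and still in the gripper's hold, over the housing's two dowel pins (large hole on the thick pin, small hole on the thin one) until it sits flush on the housing face, and let go. Leave the larger gear, the try square and the black pliers where they lie.

Things in the scene. Friction and masses are not known exactly. Their poses are not given: they have to be found in the camera images.
- housing: grey gearbox housing bolted to the bench, block 104 x 170 x 34 mm (x, y, z), low feet on its x sides (142 mm over them). Origin: centre of underside, z up, y along its length. In the top face a central round pocket, 76 mm across, 15 deep; on the y axis, 68 mm either side of the centre, two dowel pins 25 mm tall, the top 6 mm tapered: thick at +y, thin at -y
- pocket (a point): centre of the housing's pocket floor, 19 mm above the bench
- face (a point): centre of the housing's top face, 34 mm above the bench, on the pocket's axis; the cover's origin comes here when it is seated
- thick_dowel (a point): tip of the thick (14 mm) dowel pin, 59 mm above the bench
- thin_dowel (a point): tip of the thin (10 mm) dowel pin, 59 mm above the bench
- cover: aluminium plate 100 x 166 x 8 mm (x, y, z), 0.45 kg, flat on the bench. Origin: centre of underside, z up, y along its length. Central boss 44 (x) x 56 (y) mm, flat-sided, top 32 mm above the underside: grip it across its 44 mm; 35 mm bore through both clears the gear's hub. A rib, 12 mm high, runs from the boss to the large hole. Starts turned under 0.75 rad from the housing
- large_hole (a point): centre, at the underside, of the cover's large hole (17 mm), 68 mm from the cover's centre at +y
- small_hole (a point): centre, at the underside, of the cover's small hole (13 mm), 68 mm from the cover's centre at -y
- small_gear: dull steel spur gear, 70 mm across and 14 mm thick, with a central hub of 22 mm diameter rising 11 mm higher (top 25 mm above its underside); about 0.22 kg; lying flat, hub up. Origin: centre of its underside, z up. Good to grip by the hub from above
- large_gear: brass-toned spur gear, 80 mm across, 16 mm thick with a 22 mm hub to 27 mm height; not used, to be left alone (it does not fit the pocket). Which gear lies where varies. Origin: centre of its underside
- try_square: try square with wooden stock and steel blade, 100 x 154 x 17 mm, lying on the bench to the left; a bystander. Origin: centre of its underside
- pliers_black: pliers with black handles, 60 x 176 x 12 mm, lying on the bench near the robot; a bystander. Origin: centre of its underside
Mind the look-alikes: they are no part of the job. Leave any orange look-alike of the small_gear alone.

How it is judged:
By the outcome, as a careful person would: the job done as asked, in the order asked, and still so for the second after the job is handed in, with the robot touching nothing.
It also fails if it takes over 54 s, if anything falls off the work surface, if the arm or the gripper's body presses on something with over 40 N, if the wrist force passes 120 N, or if a joint passes its speed limit or range.

ROBOT

A 6-joint arm with a two-finger parallel gripper is mounted at the origin on a cart in front of the work surface, level with it; the furniture and walls round the work are solid. World frame = base frame: x ahead of the robot, y to its left, z up, the work surface at z = 0. Lengths are in m, angles in rad, forces in N, time in s.
With the tool pointing down it reaches from about 0.35 to 0.775 m from the base axis. Payload 7.3 kg.
Tool frame: the origin (TCP) lies at the very end of the fingers, on their centre line; the grasp point (between the pads) lies 19 mm behind it (robot.tcp_to_grasp is the distance from the TCP to the grasp point, in m); z points along the fingers, y is the direction in which the jaws open and shut (so a half turn about z gives the same grasp; the last joint's range is limited). The gripper opens to 92 mm and grips with 3 to 60 N. Pads are 19 mm wide; open, the fingers measure 130 mm over their backs; the gripper's body (75 mm by 190 mm) begins 47 mm behind the grasp point.
Start: joints at [1.135, 0.342, 1.524, -0, 1.275, -0.146], TCP at [0.15, 0.503, 0.227] pointing down, gripper open.
Joint ranges: [-2.53, 2.53], [-0.77, 2.02], [0.04, 2.7], [-1, 4.14], [0.28, 2.66], [-3.11, 3.11]. Speed limits (rad/s): [2.57, 2.57, 3.14, 3.14, 3.14, 3.14].

INTERFACE

Orientations are given as [roll, pitch, yaw] about the fixed x, y, z axes, in that order (R = Rz(yaw) Ry(pitch) Rx(roll)).
In Python, from cell import robot gives the robot as it stands.
- The arm moves only by the tool arm_command, never from a script. Its argument "motion" is a list that holds one entry, the list of rows, each a list of 7 numbers: the turn, a rotation vector about the tool's x, y, z in units of 90 degrees (1.0 is 90 degrees), then the shift along the tool's x, y, z in units of 30 cm (1.0 is 30 cm), then the opening, from -1 (shut) to 1 (fully open). In form: [[[wx, wy, wz, tx, ty, tz, grip], ...]]. A call has 1 to 8 rows; each row is the pose to reach, as a shift and turn from the pose commanded when the call began, along the tool's axes at that moment; what a row does not reach only later rows make up. A row lasts 1/10 s, in which the tool goes at most 50 mm and 8.59 degrees, less where a joint would pass 70% of its speed; a pose out of reach is approached as far as the arm can. A call with a number of a shift or a turn outside -1 to 1 is refused whole. A call with a gripper value outside its range is refused whole. The fingers move at their own pace and stop on an object; "grip_force" is the grip in N (left out, the last holds). Time passes only in rows, so rows that repeat a pose let the fingers close. It gives the time, the measured TCP pose, the force and the opening at its end, in the units of the state.
- robot.observe(): the state, without advancing time (a new reading comes with each control period).
- robot.read_camera(name): name is "scene" or "top" or "wrist"; returns a dict with "image" (420x560x3 uint8, red, green, blue), "z_map" (420x560 float32, m along the optical axis (not along the pixel's ray), 0 where there is no reading), "fov_y" (degrees; the focal length in pixels is half the picture's height over the tangent of half this angle, whatever the lens; pixels are square), "cx", "cy" (the principal point, pixels), "k1" (the pictures are not rectified: a ray, as slopes to the right and down, at radius r is drawn at 1 + k1 r^2 times it, then the intrinsics apply), "cam_to_world" (4x4, takes a point from camera to world coordinates). Camera axes: x right, y down, z forward; pixel columns grow to the right and rows downward; lengths in m; the calibration is good to about 2 mm. A picture is of the moment at which its call begins.
- robot.hand_in(): hands the job in, once; it reports no verdict.
The state is a dict: "time": time; "qpos": joint angles; "qvel": joint speeds; "joint_efforts": joint torques, N m; "tool_pos": TCP position; "tool_rot": TCP orientation; "contact_force": force on the tool from outside, world axes, zero at the start; "torque": the same for the moment, N m; "opening": finger opening in m.
Only numpy, scipy, OpenCV 4.12 (cv2) and the standard library are available. Lean on these libraries where they do the work, as an engineer would, in place of code of your own. Each camera call takes 0.05 s, during which the arm holds its last target.

## Working session

There is one attempt and no reset: what is moved stays moved. The work goes in short steps, Python scripts to look and compute and a tool call to move; the robot and the scene stay as the last step left them, time stands still between calls to the robot, and variables do not carry over. Pictures are saved under pics/ and viewed, and the job is handed in when it is done.

Besides the shell and the picture viewer there is one more tool, called after "Call:" as name(argument=value, ...), one argument or row to a line, values as JSON. arm_command: Moves the arm, as the interface text tells. Its arguments: {"type":"object","properties":{"motion":{"type":"array"},"grip_force":{"type":"number"}},"required":["motion"]}

```bash
ls; mkdir -p pics
cat > h.py <<'E'
import numpy as np, cv2
from cell import robot
def cam(n):
    return robot.read_camera(n)
def save(im,fn): cv2.imwrite('pics/'+fn,cv2.cvtColor(im,cv2.COLOR_RGB2BGR))
def K(d):
    f=210/np.tan(np.radians(d['fov_y'])/2)
    return f
def cloud(d):
    f=K(d); h,w=d['z_map'].shape
    u,v=np.meshgrid(np.arange(w),np.arange(h))
    xd=(u-d['cx'])/f; yd=(v-d['cy'])/f
    x,y=xd.copy(),yd.copy()
    for _ in range(30):
        s=1+d['k1']*(x*x+y*y); x=xd/s; y=yd/s
    z=d['z_map']; P=np.stack([x*z,y*z,z],-1)
    T=np.array(d['cam_to_world']); W=P@T[:3,:3].T+T[:3,3]
    W[z<=0]=np.nan
    return W
def proj(d,p):
    T=np.linalg.inv(np.array(d['cam_to_world'])); q=T[:3,:3]@np.array(p)+T[:3,3]
    x,y=q[0]/q[2],q[1]/q[2]; s=1+d['k1']*(x*x+y*y); f=K(d)
    return d['cx']+f*s*x, d['cy']+f*s*y
E
python3 - <<'E'
from h import *
import pickle
for n in ['top','scene','wrist']:
    d=cam(n); save(d['image'],n+'0.png'); pickle.dump(d,open(n+'0.pkl','wb'))
    print(n,d['fov_y'],d['k1'],np.array(d['cam_to_world']).round(3).tolist())
print(robot.observe(), robot.tcp_to_grasp)
E
```

```text
pics
top 49.822867606430634 -0.14578338983876646 [[0.015, -0.989, 0.146, 0.331], [-1.0, -0.015, 0.001, 0.283], [0.001, -0.146, -0.989, 1.215], [0.0, 0.0, 0.0, 1.0]]
scene 44.21956665770388 -0.10281655948874782 [[-0.855, -0.247, 0.456, -0.082], [-0.519, 0.429, -0.74, 1.261], [-0.013, -0.869, -0.495, 0.718], [0.0, 0.0, 0.0, 1.0]]
wrist 58.73161865163571 0.008013604126031571 [[0.287, 0.927, 0.243, 0.084], [0.958, -0.277, -0.074, 0.522], [-0.001, 0.254, -0.967, 0.384], [0.0, 0.0, 0.0, 1.0]]
{'time': 0.15, 'qpos': array([ 1.13499864e+00,  3.42583329e-01,  1.52473595e+00,  5.70506612e-06,
        1.27539120e+00, -1.46014962e-01]), 'qvel': array([ 0.00041777, -0.00112459, -0.00210985,  0.00015329,  0.00047332,
       -0.00098884]), 'joint_efforts': array([ 1.54545804e-03, -4.31456208e+01, -2.44356412e+01,  7.18028331e-02,
        5.37447911e-02, -9.59372323e-05]), 'tool_pos': array([0.14988333, 0.50286444, 0.22621541]), 'tool_rot': array([-3.14048752e+00, -1.68037508e-04,  2.85180817e+00]), 'contact_force': array([ 0.38696319, -0.06242326, -0.18212495]), 'torque': array([0.0241187 , 0.04189828, 0.00937457]), 'opening': 0.09174281541352483} 0.0188
```

View pics/top0.png

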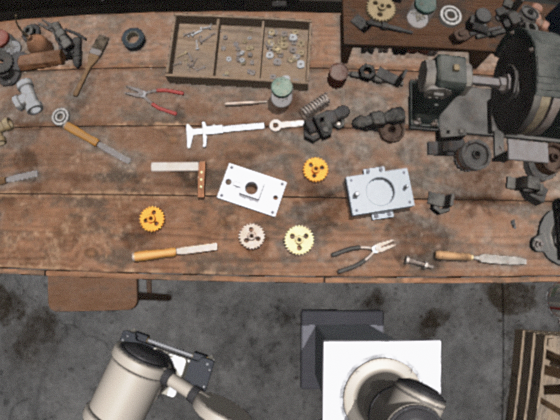

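View pics/scene0.png

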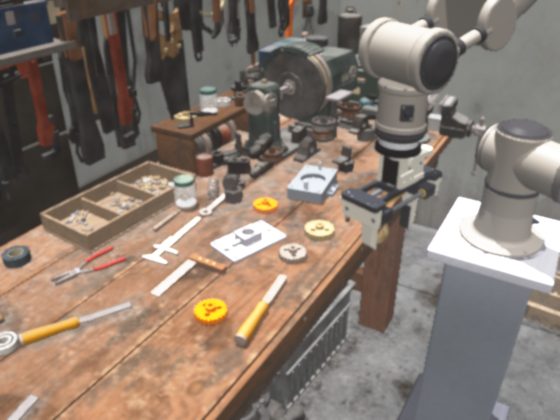

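View pics/wrist0.png

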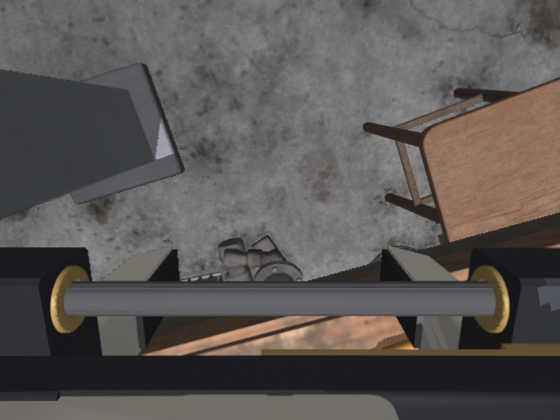

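The top view shows four gears: steel-grey at (251,236), brass/yellow at (299,240), and orange ones at (316,169) and (152,218). The grey one fits "dull steel". The cover is at (252,189) and the housing at (380,191). I'll confirm this in a crop and measure.

Run:
```python
from h import *
import pickle
d=pickle.load(open('top0.pkl','rb')); W=cloud(d); im=d['image']
save(cv2.resize(im[150:270,205:425],None,fx=3.6,fy=3.6,interpolation=cv2.INTER_CUBIC),'crop0.png')
print('bench z',np.nanmedian(W[205:225,300:340,2]), np.nanmedian(W[215:225,210:235,2]))
for n,(u,v) in dict(steel=(251,236),brass=(299,240),orange=(316,169)).items():
    s=np.s_[v-22:v+22,u-22:u+22]; P=W[s].reshape(-1,3); z=P[:,2]
    m=(z>.008)&(z<.05); Q=P[m]; hsel=Q[Q[:,2]>.019]
    (c,r)=cv2.minEnclosingCircle(Q[:,:2].astype(np.float32))
    print(n,c,2*r,'hub',hsel.mean(0),len(hsel),'z95',np.percentile(Q[:,2],95))
for n,(u,v,a,b) in dict(cover=(252,189,42,36),housing=(380,191,42,36)).items():
    s=np.s_[v-b:v+b,u-a:u+a]; P=W[s].reshape(-1,3); z=P[:,2]
    print(n,np.histogram(z,bins=np.arange(-.01,.07,.004)))
```

```text
bench z -0.0016101658976073185 -0.001737794331466258
steel (0.442583829164505, 0.33911606669425964) 0.11410022526979446 hub [0.42547183 0.35455551 0.02391798] 39 z95 0.022983591451999064
brass (0.4172244668006897, 0.2282571941614151) 0.08010706305503845 hub [0.41800686 0.23031173 0.0234151 ] 59 z95 0.024015600676897876
orange (0.6112382411956787, 0.18438777327537537) 0.07199078798294067 hub [0.60932019 0.18442683 0.02344458] 42 z95 0.023420503028523887
cover (array([ 147, 1492, 2065,  834,  986,  197,   26,   28,   16,   71,  119,
         30,    0,    0,    0,    0,    0,    0,    0]), array([-0.01 , -0.006, -0.002,  0.002,  0.006,  0.01 ,  0.014,  0.018,
        0.022,  0.026,  0.03 ,  0.034,  0.038,  0.042,  0.046,  0.05 ,
        0.054,  0.058,  0.062,  0.066]))
housing (array([ 133, 1363, 1517,  227,  153,  146,  307,  275,   76,  201, 1058,
        510,   17,    4,    5,   16,   14,    4,    1]), array([-0.01 , -0.006, -0.002,  0.002,  0.006,  0.01 ,  0.014,  0.018,
        0.022,  0.026,  0.03 ,  0.034,  0.038,  0.042,  0.046,  0.05 ,
        0.054,  0.058,  0.062,  0.066]))
```

View pics/crop0.png

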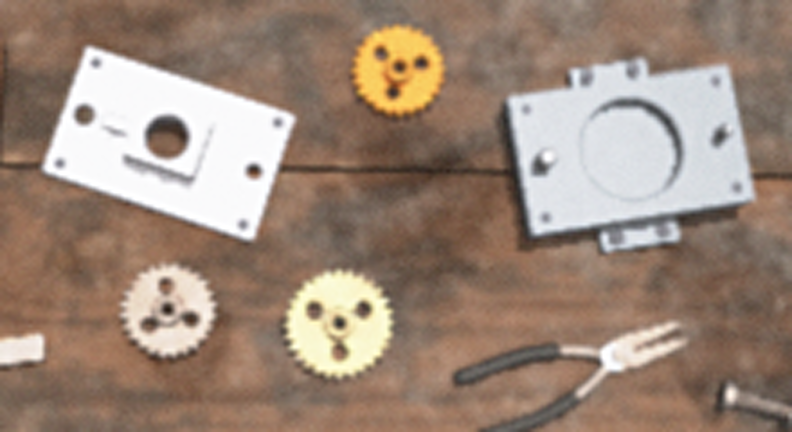

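The steel-grey gear at crop (168,310), full image (251,236), is the smaller non-orange one. It measures about 70 mm against about 80 mm for the brass. The thick dowel and the large hole are both on the left (+y) side. Next: rough poses.

```bash
cat >> h.py <<'E'
def ray(d,u,v,z):
    f=K(d); xd=(u-d['cx'])/f; yd=(v-d['cy'])/f; x,y=xd,yd
    for _ in range(30):
        s=1+d['k1']*(x*x+y*y); x=xd/s; y=yd/s
    T=np.array(d['cam_to_world']); r=T[:3,:3]@np.array([x,y,1.]); o=T[:3,3]
    return (o+r*(z-o[2])/r[2])[:2]
E
cat > m.py <<'E'
from h import *
import pickle
d=pickle.load(open('top0.pkl','rb'))
c=lambda x,y:(205+(x+.5)/3.6-.5,150+(y+.5)/3.6-.5)
def P(n,x,y,z): p=ray(d,*c(x,y),z); print(n,p.round(4)); return p
P('gear hub',167,309,.025)
a=P('thick tip',542,156,.059); b=P('thin tip',727,128,.059)
print('yaw h',np.arctan2(*(a-b)[::-1])-np.pi/2,(a+b)/2,np.linalg.norm(a-b))
cs=[P('hc',*q,.034) for q in [(507,97),(728,67),(752,200),(531,236)]]; print(np.mean(cs,0))
a=P('large',85,114,.008); b=P('small',254,171,.008)
print('yaw c',np.arctan2(*(a-b)[::-1])-np.pi/2,(a+b)/2,np.linalg.norm(a-b))
cs=[P('cc',*q,.008) for q in [(86,46),(296,118),(254,240),(42,173)]]; print(np.mean(cs,0))
E
python3 m.py
```

```text
gear hub [0.4251 0.3554]
thick tip [0.5372 0.0847]
thin tip [ 0.5604 -0.0525]
yaw h 0.16728643269386634 [0.54879819 0.01608168] 0.13920160121304023
hc [0.5858 0.1061]
hc [ 0.6122 -0.0621]
hc [ 0.5112 -0.0773]
hc [0.4819 0.0892]
[0.5477598  0.01396355]
large [0.5732 0.4221]
small [0.5314 0.2935]
yaw c -0.31431923093775715 [0.55230714 0.3578068 ] 0.13530417632096595
cc [0.6261 0.4232]
cc [0.5725 0.2624]
cc [0.4792 0.2926]
cc [0.5275 0.4532]
[0.55130466 0.35784612]
```

```bash
cat >> h.py <<'E'
from scipy.spatial.transform import Rotation as Ro
def go(pos,yaw):
    o=robot.observe(); R=Ro.from_euler('xyz',o['tool_rot']); G=Ro.from_euler('xyz',[np.pi,0,yaw])
    w=(R.inv()*G).as_rotvec()/(np.pi/2); t=R.inv().apply(np.array(pos)-o['tool_pos'])/.3
    print('row',np.r_[w,t].round(4).tolist(),'t',round(o['time'],2),'dist',np.linalg.norm(t)*.3,'deg',np.linalg.norm(w)*90)
def st():
    o=robot.observe(); print('t',round(o['time'],2),o['tool_pos'].round(4),o['tool_rot'].round(4),'F',o['contact_force'].round(2),'M',o['torque'].round(2),'op',round(o['opening'],4)); return o
E
python3 - <<'E'
from h import *
go([.473,.341,.20],2.8518)
E
```

```text
row [-0.0007, -0.0001, 0.0, -1.1863, -0.2092, 0.0874] t 0.15 dist 0.36234200484637 deg 0.0640490515338194
```

Call:
arm_command(
  motion=[
    [[0,0,0,-0.3,-0.05,0.02,1],[0,0,0,-0.6,-0.1,0.04,1],[0,0,0,-0.9,-0.15,0.07,1],[0,0,0,-1.0,-0.2,0.087,0.4],[0,0,0,-1.0,-0.209,0.087,0.2]],
  ],
)

```text
time: 0.65
tool_pos: [0.3718, 0.3859, 0.2059]
tool_rot: [3.142, -0.0, 2.852]
contact_force: [0.1, -0.0, -0.0]
opening: 0.08
```

Call:
arm_command(
  motion=[
    [[0,0,0,-0.15,0,0,0.2],[0,0,0,-0.186,0,0,0.2],[0,0,0,-0.186,0,0,0.2],[0,0,0,-0.186,0,0,0.2]],
  ],
)

```text
time: 1.05
tool_pos: [0.4226, 0.3714, 0.206]
tool_rot: [-3.141, -0.001, 2.852]
contact_force: [0.3, -0.1, 0.5]
opening: 0.0558
```

Run:
```python
from h import *
import pickle
st()
d=cam('wrist'); save(d['image'],'w1.png'); pickle.dump(d,open('w1.pkl','wb'))
print(proj(d,[.425,.355,.025]))
```

```text
t 1.05 [0.4226 0.3714 0.206 ] [-3.1411e+00 -1.2000e-03  2.8521e+00] F [ 0.34 -0.1   0.49] M [ 0.02  0.01 -0.02] op 0.0558
(np.float64(263.73547350223964), np.float64(197.4290003184354))
```

View pics/w1.png

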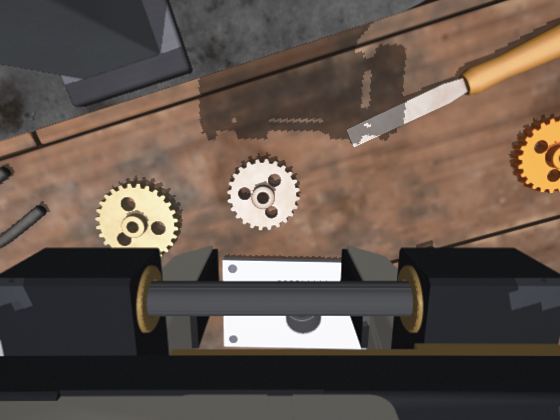

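```bash
cat >> h.py <<'E'
def circ(d,c,z,rpx,zlo,zhi):
    W=cloud(d); u,v=int(c[0]),int(c[1]); 
    m=np.zeros(W.shape[:2],bool); m[max(v-rpx,0):v+rpx,max(u-rpx,0):u+rpx]=1
    m&=(W[...,2]>zlo)&(W[...,2]<zhi)
    ys,xs=np.nonzero(m); pts=np.array([ray(d,x,y,z) for x,y in zip(xs,ys)],np.float32)
    c,r=cv2.minEnclosingCircle(pts); return np.array(c),r,pts.mean(0),len(pts)
E
python3 - <<'E'
from h import *
import pickle
d=pickle.load(open('w1.pkl','rb')); W=cloud(d)
print('bench',np.nanmedian(W[180:230,310:340,2]))
print('hub',circ(d,(263,197),.025,25,.019,.04))
print('outline',circ(d,(263,193),.014,45,.008,.018))
save(cv2.resize(d['image'][140:245,200:330],None,fx=5,fy=5,interpolation=cv2.INTER_CUBIC),'w1c.png')
E
```

```text
bench -0.0008909444092279062
hub (array([0.42434111, 0.35451961]), 0.01133633777499199, array([0.42424095, 0.3544109 ], dtype=float32), 327)
outline (array([0.42440853, 0.35413057]), 0.035072073340415955, array([0.4236895, 0.3544524], dtype=float32), 2966)
```

View pics/w1c.png

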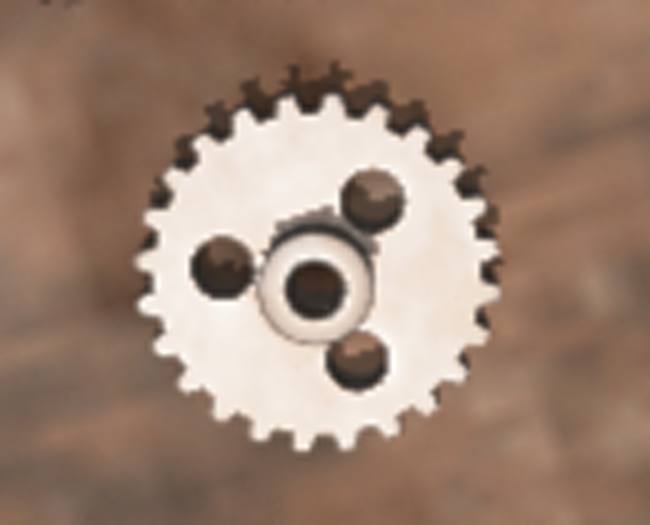

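The crop confirms a steel gear 70.1 mm across with its hub up. It's centred at wrist pixel (263,193), world (0.4243, 0.3544). Grasping it by the hub.

Run:
```python
from h import *
st(); go([.4243,.3544,.0165],2.852)
```

```text
t 1.1 [0.4222 0.3717 0.2061] [-3.1412e+00 -9.0000e-04  2.8531e+00] F [-0.04 -0.13 -0.4 ] M [-0.02  0.01 -0.02] op 0.0554
row [-0.0002, -0.0006, 0.0007, -0.0236, -0.0531, 0.6321] t 1.1 dist 0.19043637641183364 deg 0.08475281580992373
```

Call:
arm_command(
  motion=[
    [[0,0,0,-0.0235,-0.053,0.15,0.15],[0,0,0,-0.0235,-0.053,0.3,0.15],[0,0,0,-0.0235,-0.053,0.43,0.15],[0,0,0,-0.0235,-0.053,0.53,0.15],[0,0,0,-0.0235,-0.053,0.59,0.15],[0,0,0,-0.0235,-0.053,0.62,0.15],[0,0,0,-0.0235,-0.053,0.632,0.15],[0,0,0,-0.0235,-0.053,0.632,0.15]],
  ],
)

```text
time: 1.9
tool_pos: [0.4257, 0.3545, 0.0172]
tool_rot: [3.141, 0.0, 2.853]
contact_force: [0.2, -0.3, 0.9]
opening: 0.053
```

Run:
```python
from h import *
st(); go([.4243,.3544,.0165],2.852)
```

```text
t 1.9 [0.4257 0.3545 0.0172] [3.1409e+00 5.0000e-04 2.8528e+00] F [ 0.16 -0.27  0.95] M [ 0.    0.02 -0.05] op 0.053
row [0.0004, 0.0003, 0.0005, 0.0043, -0.0018, 0.0024] t 1.9 dist 0.0015669048160751801 deg 0.0674117885006101
```

Call:
arm_command(
  motion=[
    [[0,0,0,0.004,0,0,-0.3],[0,0,0,0.004,0,0,-0.6],[0,0,0,0.004,0,0,-0.8],[0,0,0,0.004,0,0,-0.8],[0,0,0,0.004,0,0,-0.8],[0,0,0,0.004,0,0,-0.8]],
  ],
  grip_force=30,
)

```text
time: 2.5
tool_pos: [0.425, 0.3543, 0.017]
tool_rot: [3.141, 0.0, 2.852]
contact_force: [0.3, -0.4, 3.3]
opening: 0.0195
```

Run:
```python
from h import *
st()
```

```text
t 2.5 [0.425  0.3543 0.017 ] [3.1412e+00 3.0000e-04 2.8517e+00] F [ 0.31 -0.35  3.27] M [-0.07  0.04  0.  ] op 0.0195
```

Call:
arm_command(
  motion=[
    [[0,0,0,0,0,-0.03,-0.8],[0,0,0,0,0,-0.1,-0.8],[0,0,0,0,0,-0.2,-0.8],[0,0,0,0,0,-0.32,-0.8],[0,0,0,0,0,-0.45,-0.8],[0,0,0,0,0,-0.56,-0.8],[0,0,0,0,0,-0.61,-0.8],[0,0,0,0,0,-0.61,-0.8]],
  ],
)

```text
time: 3.3
tool_pos: [0.4256, 0.3547, 0.2024]
tool_rot: [3.138, 0.003, 2.852]
contact_force: [0.2, 0.1, -3.1]
opening: 0.02
```

Run:
```python
from h import *
st(); go([.64,-.01,.2],2.852)
```

```text
t 3.3 [0.4256 0.3547 0.2024] [3.1378 0.0033 2.8518] F [ 0.19  0.11 -3.14] M [-0.   -0.02 -0.05] op 0.02
row [0.0024, 0.0021, -0.0001, -1.0321, -0.9609, 0.0079] t 3.3 dist 0.42305622899965295 deg 0.28806501411953145
```

Call:
arm_command(
  motion=[
    [[0,0,0,-0.04,-0.04,0,-0.8],[0,0,0,-0.12,-0.11,0,-0.8],[0,0,0,-0.23,-0.21,0,-0.8],[0,0,0,-0.34,-0.32,0,-0.8],[0,0,0,-0.45,-0.42,0,-0.8],[0,0,0,-0.56,-0.52,0,-0.8],[0,0,0,-0.67,-0.62,0,-0.8],[0,0,0,-0.78,-0.73,0,-0.8]],
  ],
)

```text
time: 4.1
tool_pos: [0.5863, 0.0759, 0.1979]
tool_rot: [-3.141, -0.003, 2.852]
contact_force: [1.2, 0.5, -3.6]
opening: 0.0203
```

Call:
arm_command(
  motion=[
    [[0,0,0,-0.1,-0.1,0,-0.8],[0,0,0,-0.19,-0.17,0,-0.8],[0,0,0,-0.23,-0.21,0.01,-0.8],[0,0,0,-0.25,-0.23,0.01,-0.8],[0,0,0,-0.25,-0.23,0.01,-0.8],[0,0,0,-0.25,-0.23,0.01,-0.8]],
  ],
)

```text
time: 4.7
tool_pos: [0.6379, -0.0087, 0.1963]
tool_rot: [3.141, -0.001, 2.853]
contact_force: [-0.1, 1.0, -2.2]
opening: 0.0201
```

Run:
```python
from h import *
import pickle
st()
d=cam('wrist'); save(d['image'],'w2.png'); pickle.dump(d,open('w2.pkl','wb'))
```

```text
t 4.7 [ 0.6379 -0.0087  0.1963] [ 3.1411e+00 -1.3000e-03  2.8529e+00] F [-0.1   0.99 -2.21] M [ 0.05  0.06 -0.  ] op 0.0201
```

View pics/w2.png

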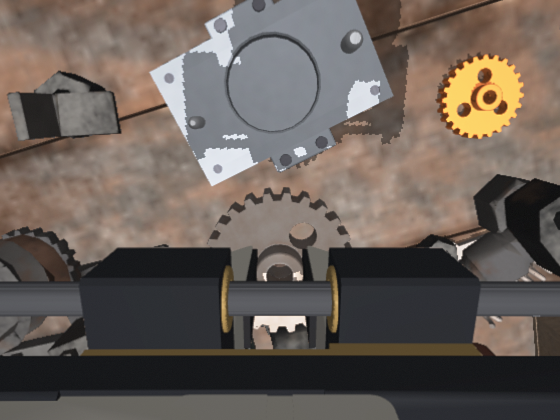

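Run:
```python
from h import *
import pickle
d=pickle.load(open('w2.pkl','rb')); W=cloud(d)
save(cv2.resize(d['image'][0:195,140:400],None,fx=3,fy=3,interpolation=cv2.INTER_CUBIC),'w2c.png')
for q in [(320,170),(200,60),(270,90),(230,110)]: print(q,W[q[1]-2:q[1]+3,q[0]-2:q[0]+3].reshape(-1,3).mean(0).round(4))
# pins by depth
for n,c in dict(thick=(354,38),thin=(196,122)).items(): print(n,circ(d,c,.059,22,.050,.07))
# pocket floor
print('pocket floor',circ(d,(273,83),.019,60,.012,.025))
# gear in hand
z=W[...,2]; print(np.histogram(z[185:246,205:355],bins=np.arange(.1,.24,.01)))
```

```text
(320, 170) [ 6.332e-01  3.280e-02 -6.000e-04]
(200, 60) [ 0.5145 -0.0386  0.0338]
(270, 90) [0.5513 0.0084 0.0189]
(230, 110) [ 0.5579 -0.0279  0.0336]
thick (array([0.53762877, 0.07633664]), 0.0073241558857262135, array([0.5379427 , 0.07670785], dtype=float32), 315)
thin (array([ 0.55969691, -0.05380079]), 0.005188037641346455, array([ 0.55985403, -0.05377042], dtype=float32), 136)
pocket floor (array([0.54804444, 0.01182165]), 0.06777997314929962, array([0.5466587 , 0.01155059], dtype=float32), 6899)
(array([   0,    0,    0,    0,    0,    0,    0,   47,  879, 4723,    0,
          0,    0]), array([0.1 , 0.11, 0.12, 0.13, 0.14, 0.15, 0.16, 0.17, 0.18, 0.19, 0.2 ,
       0.21, 0.22, 0.23]))
```

View pics/w2c.png

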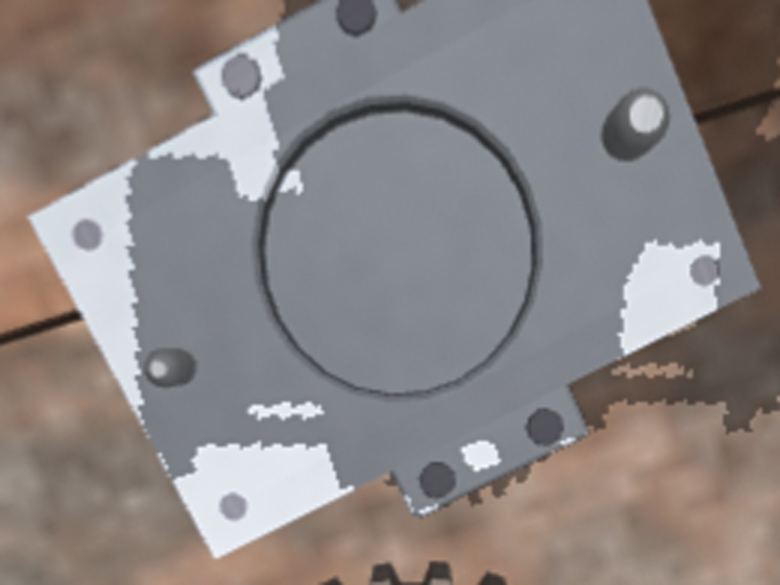

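```bash
cat >> h.py <<'E'
from scipy.optimize import least_squares
def circfit(p,r0=None):
    f=lambda q:np.hypot(p[:,0]-q[0],p[:,1]-q[1])-q[2]
    q=least_squares(f,[*p.mean(0),.04],loss='soft_l1',f_scale=.0005); return q.x,np.sqrt(np.median(q.fun**2))
def rim(d,c,rpx,zth,z):
    W=cloud(d); m=(W[...,2]<zth).astype(np.uint8)
    n,l=cv2.connectedComponents(m,connectivity=4); k=(l==l[int(c[1]),int(c[0])]).astype(np.uint8)
    cs,_=cv2.findContours(k,cv2.RETR_EXTERNAL,cv2.CHAIN_APPROX_NONE); cc=max(cs,key=len)[:,0]
    p=np.array([ray(d,x,y,z) for x,y in cc]); return circfit(p),len(p)
E
python3 - <<'E'
from h import *
import pickle
d=pickle.load(open('w2.pkl','rb')); W=cloud(d)
print(rim(d,(273,83),0,.030,.034))
a=ray(d,355.5,37.6,.059);b=ray(d,193,122.6,.059); print(a,b,(a+b)/2,np.linalg.norm(a-b),np.arctan2(*(a-b)[::-1])-np.pi/2)
# held gear arc: topmost face pixels
z=W[...,2]; m=((z>.182)&(z<.2)).astype(np.uint8); m[246:]=0
cs,_=cv2.findContours(m,cv2.RETR_EXTERNAL,cv2.CHAIN_APPROX_NONE); cc=max(cs,key=len)[:,0]
print(np.median(z[200:240,225:255]))
zz=np.median(z[200:240,225:255])
cc=cc[(cc[:,1]<243)]; p=np.array([ray(d,x,y,zz) for x,y in cc]); 
from scipy.spatial import ConvexHull
h=ConvexHull(p); hp=p[h.vertices]
f=lambda q:np.hypot(hp[:,0]-q[0],hp[:,1]-q[1])-.035
q=least_squares(f,[.638,-.009],loss='soft_l1',f_scale=.0005); print('gear in hand',q.x,np.abs(q.fun).round(4))
E
```

```text
((array([0.54859168, 0.01144256, 0.03688425]), np.float64(0.00018389364822286175)), 269)
[0.53700154 0.07875763] [ 0.55979108 -0.05505493] [0.54839631 0.01185135] 0.13573932429224697 0.16869084104683507
nanTraceback (most recent call last):
  File "<stdin>", line 13, in <module>
  File "scipy/spatial/_qhull.pyx", line 2492, in scipy.spatial._qhull.ConvexHull.__init__
  File "scipy/spatial/_qhull.pyx", line 284, in scipy.spatial._qhull._Qhull.__init__
ValueError: Points cannot contain NaN
```

```bash
cat > gh.py <<'E'
from h import *
import pickle,sys
from scipy.spatial import ConvexHull
d=pickle.load(open(sys.argv[1],'rb')); W=cloud(d); o=robot.observe()['tool_pos']
z=W[...,2]; zz=np.nanmedian(z[200:240,225:265]); print('face z',zz,'tcp',o)
m=((z>zz-.006)&(z<zz+.006)).astype(np.uint8); m[246:]=0
ys,xs=np.nonzero(m[150:,190:370]); ys+=150; xs+=190
p=np.array([ray(d,x,y,zz) for x,y in zip(xs,ys)]); ok=ys<240
h=ConvexHull(p); v=[i for i in h.vertices if ys[i]<238]; hp=p[v]
f=lambda q:np.hypot(hp[:,0]-q[0],hp[:,1]-q[1])-.035
q=least_squares(f,o[:2],loss='soft_l1',f_scale=.0005); print('gear in hand',q.x,q.x-o[:2],np.abs(q.fun).round(4))
E
python3 gh.py w2.pkl
```

```text
face z 0.19276257528376367 tcp [ 0.63796376 -0.00847749  0.19662812]
gear in hand [ 0.6371797 -0.0089684] [-0.00078406 -0.00049091] [0.0003 0.0003 0.0001 0.     0.0001 0.0002 0.0003 0.0003 0.0004 0.0004
 0.0005 0.0006 0.0004 0.0005 0.0005 0.0005 0.0003 0.0002 0.0002 0.0001
 0.0003 0.0004 0.0004 0.0003 0.0003 0.0002 0.0004]
```

Run:
```python
from h import *
st(); go([.5492,.0119,.08],2.852)
```

```text
t 4.75 [ 0.638  -0.0085  0.1966] [ 3.1411e+00 -8.0000e-04  2.8533e+00] F [ 0.54 -0.5  -2.  ] M [-0.01 -0.01 -0.05] op 0.0199
row [0.0003, -0.0005, 0.0009, 0.3027, -0.0192, 0.389] t 4.75 dist 0.14797420676940068 deg 0.09302591982046837
```

Call:
arm_command(
  motion=[
    [[0,0,0,0.05,0,0,-0.8],[0,0,0,0.15,-0.01,0,-0.8],[0,0,0,0.25,-0.019,0.02,-0.8],[0,0,0,0.3,-0.019,0.1,-0.8],[0,0,0,0.303,-0.019,0.2,-0.8],[0,0,0,0.303,-0.019,0.3,-0.8],[0,0,0,0.303,-0.019,0.38,-0.8],[0,0,0,0.303,-0.019,0.389,-0.8]],
  ],
)

```text
time: 5.55
tool_pos: [0.5475, 0.0119, 0.0777]
tool_rot: [-3.141, -0.005, 2.853]
contact_force: [-0.7, -1.0, -2.4]
opening: 0.0199
```

Call:
arm_command(
  motion=[
    [[0,0,0,0,0,0,-0.8],[0,0,0,0,0,0,-0.8]],
  ],
)

```text
time: 5.75
tool_pos: [0.5508, 0.0109, 0.0816]
tool_rot: [3.141, 0.003, 2.853]
contact_force: [1.1, 0.5, -3.6]
opening: 0.0202
```

Run:
```python
from h import *
st(); go([.5492,.0119,.042],2.852)
```

```text
t 5.75 [0.5508 0.0109 0.0816] [3.1410e+00 2.7000e-03 2.8526e+00] F [ 1.09  0.52 -3.56] M [-0.03 -0.02  0.04] op 0.0202
row [0.0004, 0.0017, 0.0004, 0.0064, 0.0018, 0.1318] t 5.75 dist 0.039602170634507605 deg 0.1614458816121576
```

Call:
arm_command(
  motion=[
    [[0,0,0,0,0,0,-0.8],[0,0,0,0,0,0,-0.8],[0,0,0,0,0,0,-0.8]],
  ],
)

```text
time: 6.05
tool_pos: [0.5502, 0.0104, 0.0806]
tool_rot: [3.141, 0.001, 2.852]
contact_force: [-0.3, -0.3, -2.1]
opening: 0.0202
```

Run:
```python
from h import *
st(); go([.5492,.0119,.042],2.852)
```

```text
t 6.05 [0.5502 0.0104 0.0806] [3.1413e+00 1.1000e-03 2.8518e+00] F [-0.29 -0.34 -2.15] M [ 0.02 -0.01  0.03] op 0.0202
row [0.0002, 0.0007, -0.0001, 0.0047, 0.0038, 0.1287] t 6.05 dist 0.03865345283612036 deg 0.06874938476311988
```

Call:
arm_command(
  motion=[
    [[0,0,0,0.004,0.004,0.02,-0.8],[0,0,0,0.004,0.004,0.05,-0.8],[0,0,0,0.004,0.004,0.08,-0.8],[0,0,0,0.004,0.004,0.1,-0.8],[0,0,0,0.004,0.004,0.11,-0.8],[0,0,0,0.004,0.004,0.115,-0.8],[0,0,0,0.004,0.004,0.115,-0.8]],
  ],
)

```text
time: 6.75
tool_pos: [0.5491, 0.0119, 0.0453]
tool_rot: [3.142, -0.0, 2.852]
contact_force: [-0.5, 0.6, -3.6]
opening: 0.0198
```

Run:
```python
from h import *
st(); go([.5492,.0119,.0365],2.852)
```

```text
t 6.75 [0.5491 0.0119 0.0453] [ 3.1415e+00 -2.0000e-04  2.8518e+00] F [-0.51  0.64 -3.59] M [-0.04  0.   -0.01] op 0.0198
row [0.0, -0.0001, -0.0001, -0.0004, 0.0, 0.0293] t 6.75 dist 0.00878416780501585 deg 0.017480474807874073
```

Call:
arm_command(
  motion=[
    [[0,0,0,0,0,0.01,-0.8],[0,0,0,0,0,0.02,-0.8],[0,0,0,0,0,0.026,-0.8],[0,0,0,0,0,0.026,-0.8]],
  ],
)

```text
time: 7.15
tool_pos: [0.5489, 0.012, 0.0374]
tool_rot: [3.142, -0.001, 2.852]
contact_force: [0.6, -0.6, -2.4]
opening: 0.0199
```

Run:
```python
from h import *
st()
```

```text
t 7.15 [0.5489 0.012  0.0374] [ 3.1416e+00 -5.0000e-04  2.8518e+00] F [ 0.55 -0.57 -2.38] M [-0.01 -0.   -0.  ] op 0.0199
```

Not on the floor yet; lower by a few tenths of a millimetre at a time.

Call:
arm_command(
  motion=[
    [[0,0,0,0,0,0.003,-0.8],[0,0,0,0,0,0.006,-0.8],[0,0,0,0,0,0.006,-0.8]],
  ],
)

```text
time: 7.45
tool_pos: [0.5492, 0.0119, 0.036]
tool_rot: [3.141, 0.0, 2.852]
contact_force: [-0.4, 0.2, -0.7]
opening: 0.0199
```

Call:
arm_command(
  motion=[
    [[0,0,0,0,0,0,-0.3],[0,0,0,0,0,0,-0.1],[0,0,0,0,0,0,-0.1],[0,0,0,0,0,-0.02,-0.1],[0,0,0,0,0,-0.08,-0.1],[0,0,0,0,0,-0.2,-0.1],[0,0,0,0,0,-0.33,-0.1],[0,0,0,0,0,-0.43,-0.1]],
  ],
)

```text
time: 8.25
tool_pos: [0.5496, 0.0119, 0.1677]
tool_rot: [3.141, 0.002, 2.852]
contact_force: [0.2, 0.0, 0.9]
opening: 0.0412
```

Run:
```python
from h import *
import pickle
st(); go([.64,-.01,.2],2.852)
d=cam('top'); save(cv2.resize(d['image'][150:270,205:425],None,fx=3.6,fy=3.6,interpolation=cv2.INTER_CUBIC),'top2.png')
```

```text
t 8.25 [0.5496 0.0119 0.1677] [3.1411e+00 2.4000e-03 2.8519e+00] F [0.22 0.01 0.94] M [ 0.07 -0.03  0.01] op 0.0412
row [0.0003, 0.0015, -0.0001, -0.31, 0.0163, -0.1071] t 8.25 dist 0.09851882241879167 deg 0.1411800092676918
```

Run:
```python
from h import *
st(); go([.555,-.028,.22],1.737)
```

```text
t 8.3 [0.5519 0.0117 0.1724] [3.1397 0.0101 2.852 ] F [ 2.14 -0.58  3.09] M [-0.02 -0.1  -0.01] op 0.0413
row [0.0046, 0.0051, 0.7098, -0.0494, -0.1235, -0.1584] t 8.3 dist 0.062064346432159564 deg 63.88492544430689
```

View pics/top2.png

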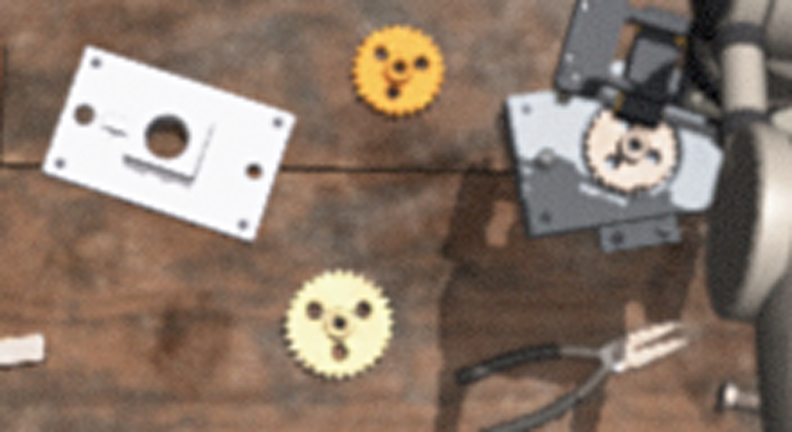

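The gear sits in the pocket at crop (630,148). Next I'll turn to the placing yaw and look at the housing from there.

Call:
arm_command(
  motion=[
    [[0,0,0.09,-0.01,-0.02,-0.02,0],[0,0,0.18,-0.01,-0.03,-0.04,0.3],[0,0,0.27,-0.02,-0.05,-0.06,0.6],[0,0,0.36,-0.03,-0.06,-0.08,0.9],[0,0,0.45,-0.03,-0.08,-0.1,1],[0,0,0.54,-0.04,-0.09,-0.12,1],[0,0,0.63,-0.045,-0.11,-0.14,1],[0,0,0.69,-0.05,-0.123,-0.158,1]],
  ],
)

```text
time: 9.1
tool_pos: [0.5528, -0.028, 0.2128]
tool_rot: [3.141, 0.0, 1.763]
contact_force: [-0.4, -0.5, -0.2]
opening: 0.0914
```

Call:
arm_command(
  motion=[
    [[0,0,0.02,0,0,0,1],[0,0,0.02,0,0,0,1],[0,0,0.02,0,0,0,1],[0,0,0.02,0,0,0,1],[0,0,0.02,0,0,0,1]],
  ],
)

```text
time: 9.6
tool_pos: [0.5528, -0.0276, 0.2121]
tool_rot: [-3.141, -0.0, 1.737]
contact_force: [0.0, -0.3, -0.3]
opening: 0.0919
```

Run:
```python
from h import *
import pickle
st()
d=cam('wrist'); save(d['image'],'w3.png'); pickle.dump(d,open('w3.pkl','wb'))
```

```text
t 9.6 [ 0.5528 -0.0276  0.2121] [-3.1414e+00 -2.0000e-04  1.7371e+00] F [ 0.04 -0.32 -0.35] M [-0.01 -0.   -0.02] op 0.0919
```

View pics/w3.png

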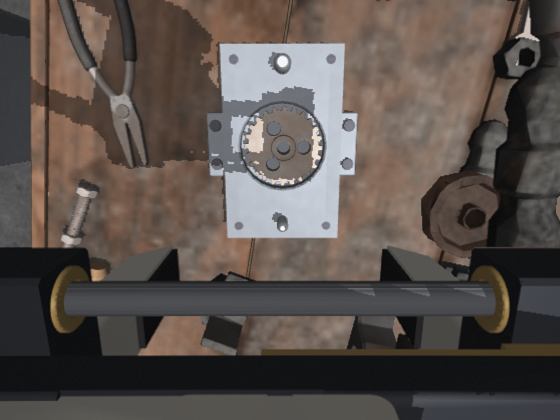

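```bash
cat > tip.py <<'E'
from h import *
import pickle
d=pickle.load(open('w3.pkl','rb')); W=cloud(d); z=W[...,2]
a=np.hstack([cv2.resize(d['image'][v-20:v+20,262:302],None,fx=9,fy=9,interpolation=cv2.INTER_CUBIC) for v in (62,225)])
save(a,'w3c.png')
for n,c in dict(thick=(282,62),thin=(283,226)).items():
    for t in (.050,.056,.0575): print(n,t,circ(d,c,.059,14,t,.07)[:4])
print('gear face z',np.nanmedian(z[150:175,285:310]),[round(float(np.nanmedian(z[v-3:v+4,u-3:u+4])),4) for u,v in [(255,140),(312,130),(282,178),(283,112),(310,160)]])
print('housing face',np.nanmedian(z[200:215,240:260]),np.nanmedian(z[60:80,300:325]),'hub',np.nanmax(z[135:160,270:297]))
print('hub',circ(d,(283,147),.044,22,.038,.05))
E
python3 tip.py
```

```text
thick 0.05 (array([0.53699791, 0.07732503]), 0.006821678020060062, array([0.5370044 , 0.07751569], dtype=float32), 263)
thick 0.056 (array([0.53744936, 0.07703607]), 0.0053626117296516895, array([0.5368986 , 0.07794258], dtype=float32), 160)
thick 0.0575 (array([0.53694254, 0.07767807]), 0.004877425730228424, array([0.5369091 , 0.07818967], dtype=float32), 111)
thin 0.05 (array([ 0.55914831, -0.05378235]), 0.004817626439034939, array([ 0.5591574 , -0.05335509], dtype=float32), 101)
thin 0.056 (array([ 0.55972052, -0.05460701]), 0.0032786440569907427, array([ 0.55949676, -0.05445741], dtype=float32), 44)
thin 0.0575 (array([ 0.55909157, -0.05609731]), 0.0023268302902579308, array([ 0.55938333, -0.05498493], dtype=float32), 23)
gear face z 0.032763570409194254 [0.0326, 0.0328, 0.0325, 0.0326, 0.0325]
housing face 0.033656949192037766 0.03371620813390286 hub 0.045091860704452036
hub (array([0.5492211 , 0.01173478]), 0.01102855522185564, array([0.5492169 , 0.01173331], dtype=float32), 370)
```

View pics/w3c.png

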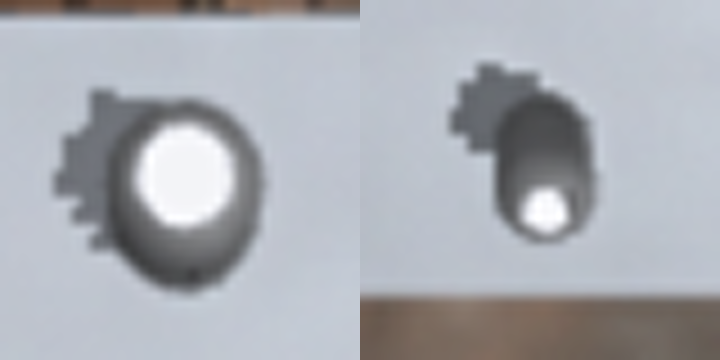

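Run:
```python
from h import *
import pickle
d=pickle.load(open('w3.pkl','rb'))
a=ray(d,282.0,61.0,.059);b=ray(d,282.0,228.0,.059); print(a,b,(a+b)/2,np.linalg.norm(a-b),np.arctan2(*(a-b)[::-1])-np.pi/2)
print(rim(d,(255,160),0,.0335,.034) )
go([.5513-.04*np.cos(1.25),.358-.04*np.sin(1.25),.22],1.25)
```

```text
[0.53682978 0.07840717] [ 0.55944477 -0.05557592] [0.54813727 0.01141563] 0.1358782736025834 0.16721384708795028
((array([0.54805751, 0.01196594, 0.03952447]), np.float64(0.0010695208795091986)), 452)
row [-0.0001, -0.0001, 0.31, 1.1508, 0.1452, -0.026] t 9.65 dist 0.34805962630009607 deg 27.903950829499205
```

Call:
arm_command(
  motion=[
    [[0,0,0.04,0.05,0.01,0,1],[0,0,0.08,0.15,0.02,0,1],[0,0,0.12,0.28,0.04,0,1],[0,0,0.16,0.42,0.05,0,1],[0,0,0.2,0.56,0.07,-0.01,1],[0,0,0.24,0.7,0.09,-0.02,1],[0,0,0.28,0.84,0.11,-0.02,1],[0,0,0.31,0.97,0.13,-0.02,1]],
  ],
)

```text
time: 10.45
tool_pos: [0.543, 0.2677, 0.2184]
tool_rot: [3.141, -0.0, 1.248]
contact_force: [0.6, 0.4, 1.6]
opening: 0.0919
```

Run:
```python
from h import *
st();go([.5513-.04*np.cos(1.25),.358-.04*np.sin(1.25),.22],1.25)
```

```text
t 10.45 [0.543  0.2677 0.2184] [ 3.1414e+00 -3.0000e-04  1.2480e+00] F [0.59 0.38 1.56] M [-0.12  0.05  0.01] op 0.0919
row [0.0001, -0.0002, -0.0013, 0.1608, -0.0689, -0.0054] t 10.45 dist 0.05249677533058794 deg 0.11870728191379269
```

Call:
arm_command(
  motion=[
    [[0,0,0,0.06,-0.03,-0.005,1],[0,0,0,0.12,-0.05,-0.005,1],[0,0,0,0.15,-0.065,-0.005,1],[0,0,0,0.15,-0.065,-0.005,1],[0,0,0,0.15,-0.065,-0.005,1],[0,0,0,0.15,-0.065,-0.005,1]],
  ],
)

```text
time: 11.05
tool_pos: [0.5394, 0.3134, 0.2198]
tool_rot: [3.141, 0.0, 1.248]
contact_force: [-0.4, 0.6, -0.4]
opening: 0.0919
```

Run:
```python
from h import *
import pickle
st()
d=cam('wrist'); save(d['image'],'w4.png'); pickle.dump(d,open('w4.pkl','wb'))
```

```text
t 11.05 [0.5394 0.3134 0.2198] [3.1415e+00 2.0000e-04 1.2483e+00] F [-0.41  0.58 -0.38] M [-0.11  0.07 -0.01] op 0.0919
```

View pics/w4.png

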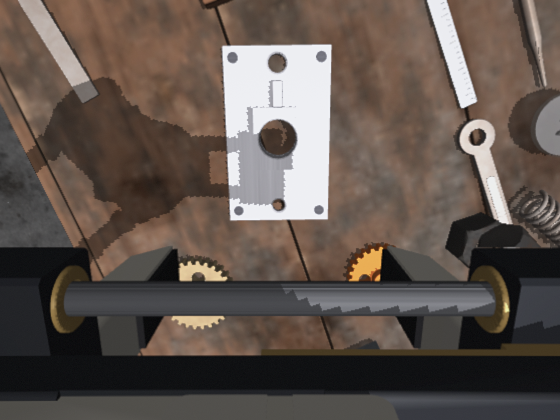

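Run:
```python
from h import *
import pickle
d=pickle.load(open('w4.pkl','rb')); g=cv2.cvtColor(d['image'],cv2.COLOR_RGB2GRAY)
a=np.hstack([cv2.resize(d['image'][v-18:v+18,u-18:u+18],None,fx=10,fy=10,interpolation=cv2.INTER_CUBIC) for u,v in ((277,62),(279,205))]); save(a,'w4c.png')
def blob(u,v,r,th,z):
    s=10; c=cv2.resize(g[v-r:v+r,u-r:u+r],None,fx=s,fy=s,interpolation=cv2.INTER_CUBIC)
    m=(c<th).astype(np.uint8); cs,_=cv2.findContours(m,cv2.RETR_EXTERNAL,cv2.CHAIN_APPROX_NONE); cc=max(cs,key=cv2.contourArea)[:,0]
    p=np.array([ray(d,u-r+(x+.5)/s-.5,v-r+(y+.5)/s-.5,z) for x,y in cc]); return circfit(p)
for th in (150,170,190):
    try:
        a=blob(277,62,14,th,.008); b=blob(279,205,11,th,.008); c=blob(278,138,26,th,.032)
        A,B=a[0][:2],b[0][:2]
        print(th,a,b,c,'\n mid',(A+B)/2,np.linalg.norm(A-B),np.arctan2(*(A-B)[::-1])-np.pi/2)
    except Exception as e: print(e)
W=cloud(d); print('plate z',np.nanmedian(W[100:200,300:320,2]),'boss',np.nanpercentile(W[110:190,245:310,2],90))
# outline rect by depth
z=W[...,2]; m=((z>.004)&(z<.012)).astype(np.uint8); m[:, :200]=0; m[:,350:]=0; m[235:]=0
cs,_=cv2.findContours(m,cv2.RETR_EXTERNAL,cv2.CHAIN_APPROX_NONE); cc=max(cs,key=cv2.contourArea)[:,0]
p=np.array([ray(d,x,y,.008) for x,y in cc],np.float32); print('rect',cv2.minAreaRect(p))
# boss
m=((z>.025)&(z<.038)).astype(np.uint8); m[:, :200]=0; m[:,350:]=0; m[235:]=0
cs,_=cv2.findContours(m,cv2.RETR_EXTERNAL,cv2.CHAIN_APPROX_NONE); cc=max(cs,key=cv2.contourArea)[:,0]
p=np.array([ray(d,x,y,.032) for x,y in cc],np.float32); print('boss',cv2.minAreaRect(p))
```

```text
150 (array([0.57295052, 0.42151113, 0.0085141 ]), np.float64(7.039428484562765e-05)) (array([0.5311523 , 0.29351657, 0.00700899]), np.float64(0.0001964940975012694)) (array([0.5514064 , 0.35660635, 0.01792758]), np.float64(0.00023448361330119847)) 
 mid [0.55205141 0.35751385] 0.13464657066758867 -0.3156444245981571
170 (array([0.5730071 , 0.42153307, 0.0087809 ]), np.float64(6.889215751802735e-05)) (array([0.53036711, 0.29629219, 0.00922429]), np.float64(0.0007942487076227333)) (array([0.54759267, 0.35513473, 0.02134253]), np.float64(0.0012678794105959075)) 
 mid [0.55168711 0.35891263] 0.13230059113832215 -0.3281542384938756
190 (array([0.57307393, 0.42155921, 0.00908783]), np.float64(6.808807972697936e-05)) (array([0.53048123, 0.29610188, 0.00942293]), np.float64(0.0008096761152853651)) (array([0.54737957, 0.35588843, 0.02182587]), np.float64(0.0017301665641750949)) 
 mid [0.55177758 0.35883054] 0.13249029394889758 -0.32728979730671526
plate z 0.007724324202895871 boss 0.03202662896433137
rect ((0.5519593954086304, 0.35688140988349915), (0.16559235751628876, 0.0998675525188446), 72.10445404052734)
boss ((0.551787793636322, 0.35709384083747864), (0.05572792515158653, 0.043484754860401154), 72.10167694091797)
```

View pics/w4c.png

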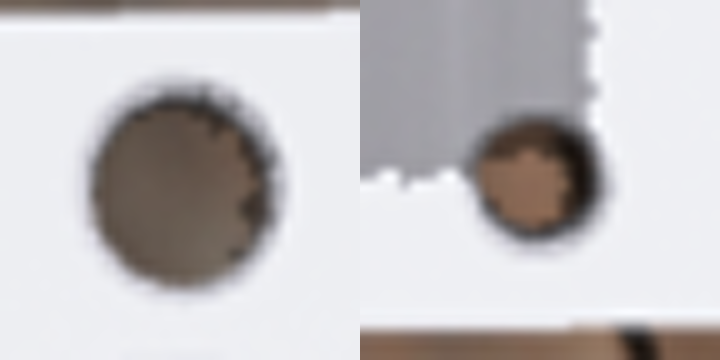

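Run:
```python
from h import *
import pickle
d=pickle.load(open('w4.pkl','rb'))
a=np.array([.5730,.4215]); b=ray(d,278.1,204.1,.008); print(b,(a+b)/2,np.linalg.norm(a-b),np.arctan2(*(a-b)[::-1])-np.pi/2)
st(); yaw=np.pi/2-.313; go([.5519,.3570,.06],yaw); print(yaw)
```

```text
[0.53111063 0.29336346] [0.55205532 0.35743173] 0.1348098404345094 -0.3159602128822909
t 11.1 [0.5394 0.3134 0.2199] [3.1415e+00 1.0000e-04 1.2482e+00] F [-0.12  0.12 -0.22] M [-0.09  0.09  0.02] op 0.0916
row [0.0001, 0.0001, -0.0061, 0.151, -0.0065, 0.5329] t 11.1 dist 0.16616764156897626 deg 0.5524209159643009
1.2577963267948966
```

Call:
arm_command(
  motion=[
    [[0,0,-0.006,0.04,-0.002,0.03,1],[0,0,-0.006,0.1,-0.005,0.1,1],[0,0,-0.006,0.14,-0.006,0.2,1],[0,0,-0.006,0.151,-0.006,0.32,1],[0,0,-0.006,0.151,-0.006,0.43,1],[0,0,-0.006,0.151,-0.006,0.5,1],[0,0,-0.006,0.151,-0.006,0.533,1],[0,0,-0.006,0.151,-0.006,0.533,1]],
  ],
)

```text
time: 11.9
tool_pos: [0.551, 0.3579, 0.0581]
tool_rot: [-3.139, 0.002, 1.259]
contact_force: [-0.1, 0.8, 0.6]
opening: 0.0918
```

Run:
```python
from h import *
st(); go([.552,.3571,.0115],1.2575)
```

```text
t 11.9 [0.551  0.3579 0.0581] [-3.1394e+00  1.9000e-03  1.2589e+00] F [-0.09  0.85  0.6 ] M [-0.05  0.12  0.01] op 0.0918
row [-0.0014, 0.0012, 0.0009, -0.0012, 0.0044, 0.1552] t 11.9 dist 0.046584904999090744 deg 0.1870170736845824
```

Call:
arm_command(
  motion=[
    [[0,0,0,0,0,0.03,1],[0,0,0,0,0.002,0.07,0.8],[0,0,0,0,0.002,0.11,0.6],[0,0,0,0,0.002,0.135,0.6],[0,0,0,0,0.002,0.15,0.6],[0,0,0,0,0.002,0.155,0.6],[0,0,0,0,0.002,0.155,0.6]],
  ],
)

```text
time: 12.6
tool_pos: [0.5523, 0.358, 0.0133]
tool_rot: [3.142, -0.0, 1.259]
contact_force: [0.5, 0.6, -0.1]
opening: 0.0734
```

Run:
```python
from h import *
st(); go([.552,.3571,.0115],1.2575)
```

```text
t 12.6 [0.5523 0.358  0.0133] [ 3.1416e+00 -1.0000e-04  1.2590e+00] F [ 0.5   0.6  -0.06] M [-0.08  0.04  0.01] op 0.0734
row [0.0, -0.0001, 0.001, -0.0031, 0.0, 0.0061] t 12.6 dist 0.002044406930575806 deg 0.08751249642927919
```

Call:
arm_command(
  motion=[
    [[0,0,0,-0.003,0,0.005,0.4],[0,0,0,-0.003,0,0.005,0.1],[0,0,0,-0.003,0,0.005,-0.3],[0,0,0,-0.003,0,0.005,-0.4],[0,0,0,-0.003,0,0.005,-0.4],[0,0,0,-0.003,0,0.005,-0.4]],
  ],
  grip_force=50,
)

```text
time: 13.2
tool_pos: [0.5521, 0.3571, 0.0121]
tool_rot: [3.141, -0.0, 1.259]
contact_force: [0.5, -0.6, 1.4]
opening: 0.044
```

Run:
```python
from h import *
st()
```

```text
t 13.2 [0.5521 0.3571 0.0121] [ 3.1412e+00 -3.0000e-04  1.2590e+00] F [ 0.49 -0.58  1.44] M [-0.17  0.06  0.07] op 0.044
```

Call:
arm_command(
  motion=[
    [[0,0,0,0,0,-0.02,-0.4],[0,0,0,0,0,-0.07,-0.4],[0,0,0,0,0,-0.15,-0.4],[0,0,0,0,0,-0.24,-0.4],[0,0,0,0,0,-0.33,-0.4],[0,0,0,0,0,-0.4,-0.4],[0,0,0,0,0,-0.43,-0.4],[0,0,0,0,0,-0.43,-0.4]],
  ],
)

```text
time: 14.0
tool_pos: [0.5524, 0.3574, 0.1426]
tool_rot: [3.14, -0.002, 1.259]
contact_force: [0.2, 0.4, -5.8]
opening: 0.0437
```

Run:
```python
from h import *
import pickle
st(); go([.5482,.0115,.14],1.738)
d=cam('wrist'); save(d['image'],'w5.png'); pickle.dump(d,open('w5.pkl','wb'))
```

```text
t 14.0 [0.5524 0.3574 0.1426] [ 3.1396e+00 -2.1000e-03  1.2590e+00] F [ 0.2   0.41 -5.79] M [-0.03  0.05  0.04] op 0.0437
row [0.0016, -0.001, -0.3049, -1.1017, 0.3402, 0.0072] t 14.0 dist 0.3459129266499774 deg 27.442737258430896
```

View pics/w5.png

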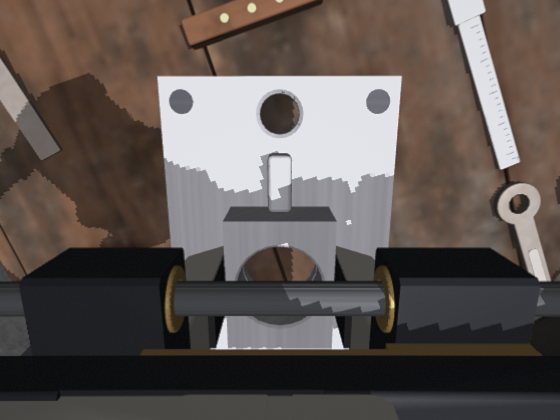

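Call:
arm_command(
  motion=[
    [[0,0,-0.02,-0.04,0.01,0,-0.4],[0,0,-0.05,-0.13,0.04,0,-0.4],[0,0,-0.09,-0.25,0.08,0,-0.4],[0,0,-0.13,-0.38,0.12,0,-0.4],[0,0,-0.17,-0.51,0.16,0,-0.4],[0,0,-0.21,-0.64,0.2,0,-0.4],[0,0,-0.25,-0.76,0.24,0,-0.4],[0,0,-0.28,-0.87,0.27,0,-0.4]],
  ],
)

```text
time: 14.85
tool_pos: [0.5479, 0.0819, 0.1393]
tool_rot: [-3.139, -0.0, 1.701]
contact_force: [0.7, -0.3, -5.1]
opening: 0.0434
```

Run:
```python
from h import *
st(); go([.5482,.0115,.13],1.738)
```

```text
t 14.85 [0.5479 0.0819 0.1393] [-3.1387e+00 -2.0000e-04  1.7007e+00] F [ 0.69 -0.3  -5.07] M [-0.11 -0.04  0.03] op 0.0434
row [-0.0018, -0.0002, -0.0238, -0.2328, -0.0294, 0.031] t 14.85 dist 0.07101654644617166 deg 2.145267881491287
```

Call:
arm_command(
  motion=[
    [[0,0,-0.01,-0.08,-0.01,0.01,-0.4],[0,0,-0.02,-0.16,-0.02,0.02,-0.4],[0,0,-0.024,-0.21,-0.027,0.03,-0.4],[0,0,-0.024,-0.23,-0.029,0.03,-0.4],[0,0,-0.024,-0.23,-0.029,0.03,-0.4],[0,0,-0.024,-0.23,-0.029,0.03,-0.4],[0,0,-0.024,-0.23,-0.029,0.03,-0.4]],
  ],
)

```text
time: 15.55
tool_pos: [0.5491, 0.0152, 0.1317]
tool_rot: [-3.141, -0.0, 1.737]
contact_force: [-0.8, -0.3, -4.3]
opening: 0.0436
```

Run:
```python
from h import *
st(); go([.5482,.0115,.085],1.738)
```

```text
t 15.55 [0.5491 0.0152 0.1317] [-3.1414e+00 -4.0000e-04  1.7375e+00] F [-0.83 -0.27 -4.27] M [-0.07 -0.01 -0.02] op 0.0436
row [-0.0001, -0.0003, -0.0003, -0.0118, -0.0048, 0.1558] t 15.55 dist 0.046890402782486566 deg 0.04000023595765034
```

Call:
arm_command(
  motion=[
    [[0,0,0,-0.006,-0.003,0.02,-0.4],[0,0,0,-0.011,-0.005,0.06,-0.4],[0,0,0,-0.011,-0.005,0.1,-0.4],[0,0,0,-0.011,-0.005,0.14,-0.4],[0,0,0,-0.011,-0.005,0.156,-0.4],[0,0,0,-0.011,-0.005,0.156,-0.4],[0,0,0,-0.011,-0.005,0.156,-0.4],[0,0,0,-0.011,-0.005,0.156,-0.4]],
  ],
)

```text
time: 16.35
tool_pos: [0.5487, 0.0108, 0.0856]
tool_rot: [3.14, 0.0, 1.737]
contact_force: [-0.0, -0.4, -5.5]
opening: 0.0437
```

Run:
```python
from h import *
import pickle
st(); go([.5482,.0115,.075],1.738)
d=cam('wrist'); save(d['image'],'w6.png'); pickle.dump(d,open('w6.pkl','wb'))
d=cam('scene'); save(cv2.resize(d['image'][120:280,200:420],None,fx=3.4,fy=3.4,interpolation=cv2.INTER_CUBIC),'s6.png')
```

```text
t 16.35 [0.5487 0.0108 0.0856] [3.1405e+00 2.0000e-04 1.7366e+00] F [-0.03 -0.39 -5.45] M [-0.14 -0.04 -0.04] op 0.0437
row [0.0007, 0.0001, -0.0009, 0.0027, -0.0011, 0.0352] t 16.35 dist 0.010587089414986296 deg 0.10420878506656688
```

View pics/w6.png

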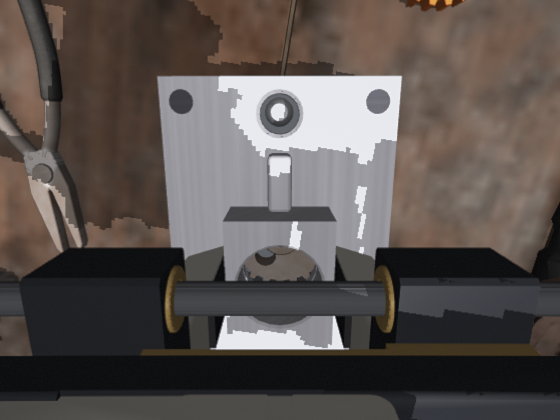

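View pics/s6.png

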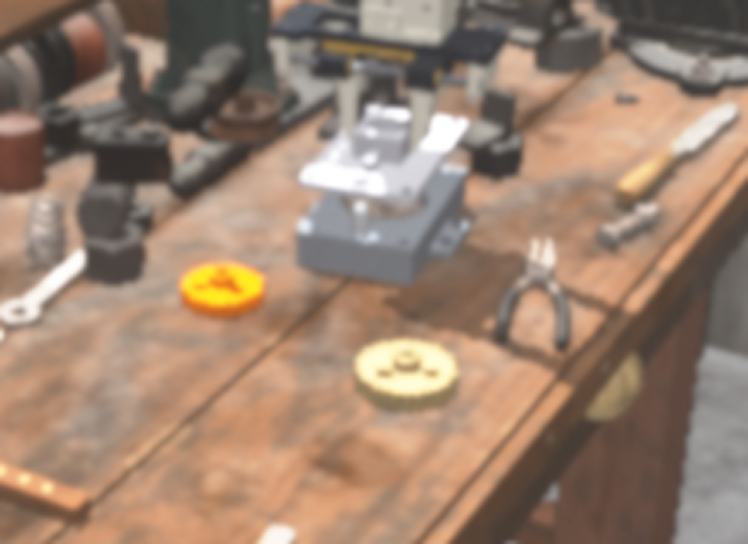

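```bash
cat > al.py <<'E'
from h import *
import pickle,sys
d=pickle.load(open(sys.argv[1],'rb')); o=robot.observe()['tool_pos']
save(cv2.resize(d['image'][88:140,250:308],None,fx=11,fy=11,interpolation=cv2.INTER_CUBIC),sys.argv[1][:-4]+'c.png')
E
python3 al.py w6.pkl
```

```text
(no output)
```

View pics/w6c.png

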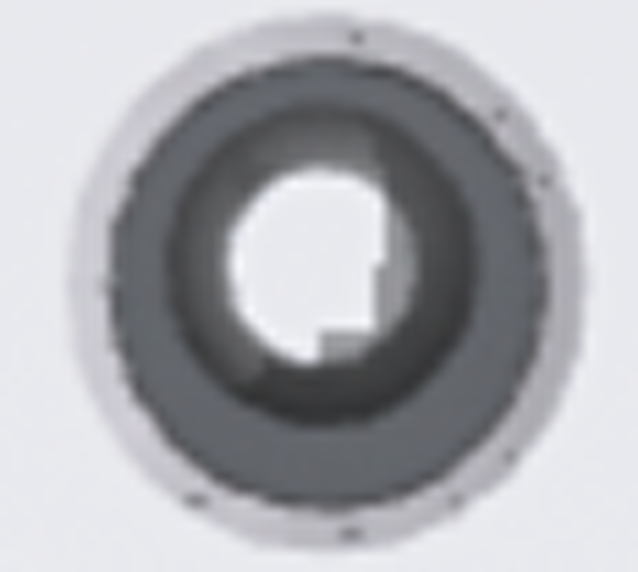

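Run:
```python
from h import *
import pickle
d=pickle.load(open('w6.pkl','rb'))
c=lambda x,y:(250+(x+.5)/11-.5,88+(y+.5)/11-.5)
h=ray(d,*c(326.5,282),.0735); h2=ray(d,*c(326,282),.0815); t=ray(d,*c(320,267),.059)
print(h,h2,t,t-h, 'tool-frame', Ro.from_euler('xyz',[np.pi,0,1.737]).inv().apply([*(t-h),0]))
st()
```

```text
[0.53717188 0.07774754] [0.53714841 0.07774502] [0.5367997  0.07831944] [-0.00037218  0.0005719 ] tool-frame [ 6.25595057e-04 -2.72436318e-04 -3.33638264e-20]
t 16.45 [0.5486 0.0108 0.0856] [3.1404e+00 3.0000e-04 1.7366e+00] F [ 0.26 -0.63 -4.61] M [-0.07  0.02  0.02] op 0.0436
```

Call:
arm_command(
  motion=[
    [[0,0,0,0.002,-0.001,0.01,-0.4],[0,0,0,0.002,-0.001,0.025,-0.4],[0,0,0,0.002,-0.001,0.04,-0.4],[0,0,0,0.002,-0.001,0.055,-0.4],[0,0,0,0.002,-0.001,0.065,-0.4],[0,0,0,0.002,-0.001,0.065,-0.4],[0,0,0,0.002,-0.001,0.065,-0.4]],
  ],
)

```text
time: 17.15
tool_pos: [0.5479, 0.0113, 0.0655]
tool_rot: [-3.142, -0.0, 1.736]
contact_force: [0.3, 0.1, -3.5]
opening: 0.0432
```

Run:
```python
from h import *
st(); go([.5482,.0115,.046],1.738)
```

```text
t 17.15 [0.5479 0.0113 0.0655] [-3.1416e+00 -1.0000e-04  1.7365e+00] F [ 0.31  0.11 -3.54] M [-0.09  0.    0.01] op 0.0432
row [-0.0, -0.0001, -0.001, 0.0005, 0.0012, 0.0649] t 17.15 dist 0.019477049454994243 deg 0.08619870198828529
```

Call:
arm_command(
  motion=[
    [[0,0,-0.001,0,0.001,0.01,-0.4],[0,0,-0.001,0,0.001,0.02,-0.4],[0,0,-0.001,0,0.001,0.03,-0.4],[0,0,-0.001,0,0.001,0.04,-0.4],[0,0,-0.001,0,0.001,0.05,-0.4],[0,0,-0.001,0,0.001,0.055,-0.4],[0,0,-0.001,0,0.001,0.055,-0.4]],
  ],
)

```text
time: 17.85
tool_pos: [0.548, 0.0114, 0.0487]
tool_rot: [-3.141, -0.0, 1.738]
contact_force: [0.8, 0.5, -4.7]
opening: 0.0436
```

Run:
```python
from h import *
st(); go([.5482,.0115,.046],1.738)
```

```text
t 17.85 [0.548  0.0114 0.0487] [-3.1411e+00 -2.0000e-04  1.7380e+00] F [ 0.85  0.51 -4.69] M [-0.13  0.09  0.04] op 0.0436
row [-0.0003, -0.0002, -0.0, 0.0003, 0.0009, 0.0091] t 17.85 dist 0.0027576540312557233 deg 0.03138773561691133
```

Call:
arm_command(
  motion=[
    [[0,0,0,0,0,0.003,-0.4],[0,0,0,0,0,0.006,-0.4],[0,0,0,0,0,0.009,-0.4],[0,0,0,0,0,0.009,-0.4]],
  ],
)

```text
time: 18.25
tool_pos: [0.5481, 0.0114, 0.0463]
tool_rot: [-3.142, -0.0, 1.738]
contact_force: [0.2, 0.2, -5.0]
opening: 0.044
```

Call:
arm_command(
  motion=[
    [[0,0,0,0,0,0.002,-0.4],[0,0,0,0,0,0.004,-0.4],[0,0,0,0,0,0.004,-0.4]],
  ],
)

```text
time: 18.55
tool_pos: [0.5482, 0.0114, 0.046]
tool_rot: [3.141, 0.0, 1.738]
contact_force: [-3.0, -0.3, 4.8]
opening: 0.0438
```

Call:
arm_command(
  motion=[
    [[0,0,0,0,0,0,-0.2],[0,0,0,0,0,0,0.2],[0,0,0,0,0,0,0.5],[0,0,0,0,0,0,0.5],[0,0,0,0,0,0,0.5],[0,0,0,0,0,-0.02,0.5],[0,0,0,0,0,-0.08,0.5],[0,0,0,0,0,-0.2,0.5]],
  ],
)

```text
time: 19.35
tool_pos: [0.5465, 0.0115, 0.1039]
tool_rot: [-3.136, -0.002, 1.738]
contact_force: [0.0, -0.1, -0.2]
opening: 0.0688
```

Run:
```python
from h import *
st(); go([.555,-.028,.22],1.737)
```

```text
t 19.35 [0.5465 0.0115 0.1039] [-3.1365e+00 -1.6000e-03  1.7380e+00] F [ 0.04 -0.12 -0.2 ] M [-0.11  0.01 -0.01] op 0.0688
row [-0.0033, -0.001, 0.0007, -0.134, 0.0041, -0.3872] t 19.35 dist 0.122935845273678 deg 0.31182970463537435
```

Call:
arm_command(
  motion=[
    [[0,0,0,0,0,-0.1,0.5],[0,0,0,0,0,-0.2,0.5],[0,0,0,-0.05,0,-0.3,0.5],[0,0,0,-0.1,0,-0.37,0.5],[0,0,0,-0.13,0,-0.39,0.5],[0,0,0,-0.13,0,-0.39,0.5],[0,0,0,-0.13,0,-0.39,0.5],[0,0,0,-0.13,0,-0.39,0.5]],
  ],
)

```text
time: 20.15
tool_pos: [0.5538, -0.0264, 0.2206]
tool_rot: [-3.139, -0.001, 1.738]
contact_force: [-0.5, -0.1, -0.5]
opening: 0.0688
```

Run:
```python
from h import *
import pickle
st()
d=cam('wrist'); save(d['image'],'w7.png'); W=cloud(d); z=W[...,2]
d2=cam('scene'); save(d2['image'],'s7.png')
m=((z>.036)&(z<.047)).astype(np.uint8); m[240:]=0
cs,_=cv2.findContours(m,cv2.RETR_EXTERNAL,cv2.CHAIN_APPROX_NONE); cc=max(cs,key=cv2.contourArea)[:,0]
p=np.array([ray(d,x,y,.042) for x,y in cc],np.float32); print('rect',cv2.minAreaRect(p))
k=cv2.erode(((z>.038)&(z<.046)).astype(np.uint8),np.ones((5,5)))>0; k[235:]=0
Q=W[k]; A=np.c_[Q[:,:2],np.ones(len(Q))]; c,*_=np.linalg.lstsq(A,Q[:,2],rcond=None); print('plane',c,'mid',np.array([.5482,.0115,1])@c,len(Q))
```

```text
t 20.15 [ 0.5538 -0.0264  0.2206] [-3.1389e+00 -1.4000e-03  1.7384e+00] F [-0.5  -0.1  -0.53] M [-0.11  0.01 -0.02] op 0.0688
rect ((0.5479311347007751, 0.011323466897010803), (0.09986051917076111, 0.16511143743991852), 9.566560745239258)
plane [-0.00071062  0.00066319  0.04206341] mid 0.041681469376636124 13300
```

View pics/w7.png

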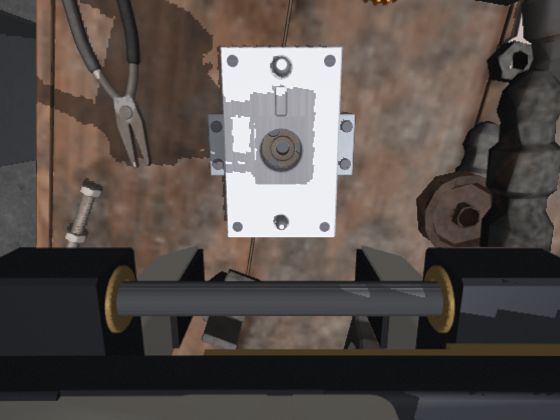

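View pics/s7.png

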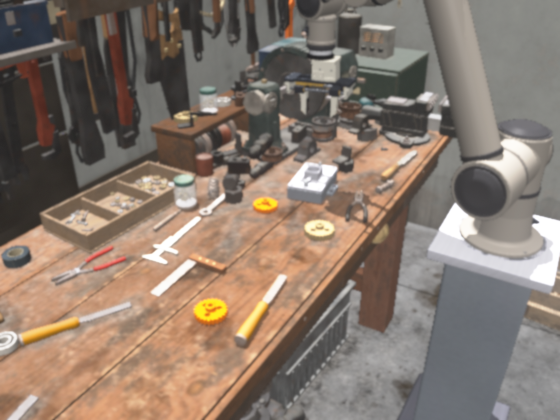

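The wrist view shows both pins through their holes at (282,65) and (281,222), with the gear's hub in the bore at (282,150). The plate top reads 41.7 mm and is level to within 1 mrad, so it is flush. Nothing is touching the robot.

```bash
python3 -c "
from cell import robot
print(robot.hand_in())"
```

```text
the job is handed in; nothing more can be done
None
```

The small steel gear is in the housing pocket, hub up, and the cover plate is seated on both dowel pins and released. I handed the job in at about 20 s of the 54 s allowed; no verdict is reported.

- **Gear:** before the cover went on, the gear's face read 32.5–32.8 mm at five points, against 33 mm expected. That means it is flat on the pocket floor. Its hub was 1.1 mm from the pin midpoint, inside the pocket's 3 mm clearance.
- **Cover:** I lowered it in the gripper until it met the housing face with about 10 N. After release its top read 41.7 mm, level within 1 mrad. The expected height is 42 mm, and the camera read the housing face 0.3 mm low as well, so it is flush. Both pins show through their holes.
- **Other parts:** I did not touch the larger brass gear, the orange gears, the try square or the pliers. In the last pictures they lie where they were.
- **Disagreements:** no check failed. The gripper read 20 mm on the 22 mm hub, but the hold was firm. The cover's hole spacing measured 134.8 mm instead of 136 mm, so I went by the plate and boss outlines together with the holes.

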